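Find the tube with the trackball in it

TASK

One of the three closed aluminium tubes on the bench still has a spare steel trackball loose in it; the other two are empty, and only shaking or rocking a tube end to end tells which. Press the two empty ones fully home into the two spring clips of the wooden rack, then finish holding the one that rattles out to me: level, straight in front of you, about half a metre out and 30 cm above the bench, kept in the gripper and not let go. Leave the other things on the bench where they are.

Things in the scene. Friction and masses are not known exactly. Their poses are not given: they have to be found in the camera images.
- tube_a: Closed tube, bare aluminium, eight-sided, round black cap at each end; 160 mm long, 40 mm across flats. Origin on the axis at mid length, own y along the tube. Starts on a flat, axis 20 mm above the table. 0.17 to 0.32 kg empty. Three look the same; any one may hold the free 32 mm, 134 g steel ball, which rolls 116 mm from end to end when shaken or tipped, knocks there and shifts the balance.
- tube_b: Closed tube, bare aluminium, eight-sided, round black cap at each end; 160 mm long, 40 mm across flats. Origin on the axis at mid length, own y along the tube. Starts on a flat, axis 20 mm above the table. 0.17 to 0.32 kg empty. Three look the same; any one may hold the free 32 mm, 134 g steel ball, which rolls 116 mm from end to end when shaken or tipped, knocks there and shifts the balance.
- tube_c: Closed tube, bare aluminium, eight-sided, round black cap at each end; 160 mm long, 40 mm across flats. Origin on the axis at mid length, own y along the tube. Starts on a flat, axis 20 mm above the table. 0.17 to 0.32 kg empty. Three look the same; any one may hold the free 32 mm, 134 g steel ball, which rolls 116 mm from end to end when shaken or tipped, knocks there and shifts the balance.
- rack: Fixed plywood board 230 (own x) x 190 (own y) x 15 mm with two fork clips; tubes lie in them along own y. Origin under its centre, on the table. Each clip: two black saddles 12 mm thick, 54 mm either side of the middle, with flared prongs on the +x side, and a sprung jaw with rollers on the -x side, 63 to 79 mm from the middle; all end 29 mm above the tube axis.
- clip_a (a point): Centre of the nearer clip (rack x -55 mm): mid point of a seated tube, 66 mm above the table; axes as the rack. Lower a level tube along rack y straight down from 45 mm above; from 38 mm above home it pushes the rollers aside (5 to 15 N), then seats on the saddles, 3 mm play each side, and the jaw shuts. The middle 90 mm stays free for fingers, to 30 mm below the axis.
- clip_b (a point): Centre of the farther clip (rack x +55 mm): mid point of a seated tube, 66 mm above the table; axes as the rack. Lower a level tube along rack y straight down from 45 mm above; from 38 mm above home it pushes the rollers aside (5 to 15 N), then seats on the saddles, 3 mm play each side, and the jaw shuts. The middle 90 mm stays free for fingers, to 30 mm below the axis.
- jaw_a (a joint): Hinge of the sprung jaw of the nearer clip (rack x -55 mm), rad: 0 shut, about 0.14 while the widest part of a tube passes, 0 again with the tube home. Steel arms with 12 mm grey rollers at both ends.
- jaw_b (a joint): Hinge of the sprung jaw of the farther clip (rack x +55 mm), rad: 0 shut, about 0.14 while the widest part of a tube passes, 0 again with the tube home. Steel arms with 12 mm grey rollers at both ends.
- sanding_block: Brown wooden block, 62 x 105 x 30 mm, origin under its centre. Leave it where it lies.
- offcut_c: Dark offcut, 22 x 95 x 22 mm, origin under its centre. Leave it where it lies.
- offcut_b: Pale offcut, 30 x 55 x 18 mm, origin under its centre. Leave it where it lies.

How it is judged (in metres and radians):
On the way, in this order (a step that is already met when the one before it is completed fails the run):
1. a tube has been pressed home into one of the clips ((((distance between tube_a and clip_a below 0.014 m and z of tube_a in the frame of clip_a below 0.004 m and angle between the y axis of tube_a and the y axis of rack, either way round below 0.1 rad and value of joint jaw_a below 0.06 rad) or (distance between tube_a and clip_b below 0.014 m and z of tube_a in the frame of clip_b below 0.004 m and angle between the y axis of tube_a and the y axis of rack, either way round below 0.1 rad and value of joint jaw_b below 0.06 rad)) or ((distance between tube_b and clip_a below 0.014 m and z of tube_b in the frame of clip_a below 0.004 m and angle between the y axis of tube_b and the y axis of rack, either way round below 0.1 rad and value of joint jaw_a below 0.06 rad) or (distance between tube_b and clip_b below 0.014 m and z of tube_b in the frame of clip_b below 0.004 m and angle between the y axis of tube_b and the y axis of rack, either way round below 0.1 rad and value of joint jaw_b below 0.06 rad)) or ((distance between tube_c and clip_a below 0.014 m and z of tube_c in the frame of clip_a below 0.004 m and angle between the y axis of tube_c and the y axis of rack, either way round below 0.1 rad and value of joint jaw_a below 0.06 rad) or (distance between tube_c and clip_b below 0.014 m and z of tube_c in the frame of clip_b below 0.004 m and angle between the y axis of tube_c and the y axis of rack, either way round below 0.1 rad and value of joint jaw_b below 0.06 rad)))), for 0.2 s.
2. both empty tubes sit home in the clips (((distance between ball_c0 and tube_a below 0.062 m and ((distance between tube_b and clip_a below 0.014 m and z of tube_b in the frame of clip_a below 0.004 m and angle between the y axis of tube_b and the y axis of rack, either way round below 0.1 rad and value of joint jaw_a below 0.06 rad) or (distance between tube_b and clip_b below 0.014 m and z of tube_b in the frame of clip_b below 0.004 m and angle between the y axis of tube_b and the y axis of rack, either way round below 0.1 rad and value of joint jaw_b below 0.06 rad)) and ((distance between tube_c and clip_a below 0.014 m and z of tube_c in the frame of clip_a below 0.004 m and angle between the y axis of tube_c and the y axis of rack, either way round below 0.1 rad and value of joint jaw_a below 0.06 rad) or (distance between tube_c and clip_b below 0.014 m and z of tube_c in the frame of clip_b below 0.004 m and angle between the y axis of tube_c and the y axis of rack, either way round below 0.1 rad and value of joint jaw_b below 0.06 rad))) or (distance between ball_c0 and tube_b below 0.062 m and ((distance between tube_a and clip_a below 0.014 m and z of tube_a in the frame of clip_a below 0.004 m and angle between the y axis of tube_a and the y axis of rack, either way round below 0.1 rad and value of joint jaw_a below 0.06 rad) or (distance between tube_a and clip_b below 0.014 m and z of tube_a in the frame of clip_b below 0.004 m and angle between the y axis of tube_a and the y axis of rack, either way round below 0.1 rad and value of joint jaw_b below 0.06 rad)) and ((distance between tube_c and clip_a below 0.014 m and z of tube_c in the frame of clip_a below 0.004 m and angle between the y axis of tube_c and the y axis of rack, either way round below 0.1 rad and value of joint jaw_a below 0.06 rad) or (distance between tube_c and clip_b below 0.014 m and z of tube_c in the frame of clip_b below 0.004 m and angle between the y axis of tube_c and the y axis of rack, either way round below 0.1 rad and value of joint jaw_b below 0.06 rad))) or (distance between ball_c0 and tube_c below 0.062 m and ((distance between tube_a and clip_a below 0.014 m and z of tube_a in the frame of clip_a below 0.004 m and angle between the y axis of tube_a and the y axis of rack, either way round below 0.1 rad and value of joint jaw_a below 0.06 rad) or (distance between tube_a and clip_b below 0.014 m and z of tube_a in the frame of clip_b below 0.004 m and angle between the y axis of tube_a and the y axis of rack, either way round below 0.1 rad and value of joint jaw_b below 0.06 rad)) and ((distance between tube_b and clip_a below 0.014 m and z of tube_b in the frame of clip_a below 0.004 m and angle between the y axis of tube_b and the y axis of rack, either way round below 0.1 rad and value of joint jaw_a below 0.06 rad) or (distance between tube_b and clip_b below 0.014 m and z of tube_b in the frame of clip_b below 0.004 m and angle between the y axis of tube_b and the y axis of rack, either way round below 0.1 rad and value of joint jaw_b below 0.06 rad))))), for 0.2 s.
At the end, for the whole second after the job is handed in: Both empty tubes sit home in the clips (centre within 14 mm, at most 4 mm high, in line within 0.1 rad, jaw shut to 0.06 rad), let go. The tube with the ball is gripped (over 3 N), still, level to 0.3 rad, centre at z 0.20 to 0.45 m, x over 0.42 m, y within 0.12 m of 0 ((((distance between ball_c0 and tube_a below 0.062 m and ((distance between tube_b and clip_a below 0.014 m and z of tube_b in the frame of clip_a below 0.004 m and angle between the y axis of tube_b and the y axis of rack, either way round below 0.1 rad and value of joint jaw_a below 0.06 rad) or (distance between tube_b and clip_b below 0.014 m and z of tube_b in the frame of clip_b below 0.004 m and angle between the y axis of tube_b and the y axis of rack, either way round below 0.1 rad and value of joint jaw_b below 0.06 rad)) and ((distance between tube_c and clip_a below 0.014 m and z of tube_c in the frame of clip_a below 0.004 m and angle between the y axis of tube_c and the y axis of rack, either way round below 0.1 rad and value of joint jaw_a below 0.06 rad) or (distance between tube_c and clip_b below 0.014 m and z of tube_c in the frame of clip_b below 0.004 m and angle between the y axis of tube_c and the y axis of rack, either way round below 0.1 rad and value of joint jaw_b below 0.06 rad))) and contact force between the fingers and tube_b below 0.2 N and contact force between the fingers and tube_c below 0.2 N and contact force between the fingers and tube_a above 3 N and height (world z) of tube_a between 0.2 and 0.45 m and world x of tube_a above 0.42 m and world y of tube_a between -0.12 and 0.12 m and angle between tube_a's own y axis and vertical between 1.27 and 1.87 rad and linear speed of tube_a below 0.05 m/s and contact force between tube_a and rack below 0.1 N) or ((distance between ball_c0 and tube_b below 0.062 m and ((distance between tube_a and clip_a below 0.014 m and z of tube_a in the frame of clip_a below 0.004 m and angle between the y axis of tube_a and the y axis of rack, either way round below 0.1 rad and value of joint jaw_a below 0.06 rad) or (distance between tube_a and clip_b below 0.014 m and z of tube_a in the frame of clip_b below 0.004 m and angle between the y axis of tube_a and the y axis of rack, either way round below 0.1 rad and value of joint jaw_b below 0.06 rad)) and ((distance between tube_c and clip_a below 0.014 m and z of tube_c in the frame of clip_a below 0.004 m and angle between the y axis of tube_c and the y axis of rack, either way round below 0.1 rad and value of joint jaw_a below 0.06 rad) or (distance between tube_c and clip_b below 0.014 m and z of tube_c in the frame of clip_b below 0.004 m and angle between the y axis of tube_c and the y axis of rack, either way round below 0.1 rad and value of joint jaw_b below 0.06 rad))) and contact force between the fingers and tube_a below 0.2 N and contact force between the fingers and tube_c below 0.2 N and contact force between the fingers and tube_b above 3 N and height (world z) of tube_b between 0.2 and 0.45 m and world x of tube_b above 0.42 m and world y of tube_b between -0.12 and 0.12 m and angle between tube_b's own y axis and vertical between 1.27 and 1.87 rad and linear speed of tube_b below 0.05 m/s and contact force between tube_b and rack below 0.1 N) or ((distance between ball_c0 and tube_c below 0.062 m and ((distance between tube_a and clip_a below 0.014 m and z of tube_a in the frame of clip_a below 0.004 m and angle between the y axis of tube_a and the y axis of rack, either way round below 0.1 rad and value of joint jaw_a below 0.06 rad) or (distance between tube_a and clip_b below 0.014 m and z of tube_a in the frame of clip_b below 0.004 m and angle between the y axis of tube_a and the y axis of rack, either way round below 0.1 rad and value of joint jaw_b below 0.06 rad)) and ((distance between tube_b and clip_a below 0.014 m and z of tube_b in the frame of clip_a below 0.004 m and angle between the y axis of tube_b and the y axis of rack, either way round below 0.1 rad and value of joint jaw_a below 0.06 rad) or (distance between tube_b and clip_b below 0.014 m and z of tube_b in the frame of clip_b below 0.004 m and angle between the y axis of tube_b and the y axis of rack, either way round below 0.1 rad and value of joint jaw_b below 0.06 rad))) and contact force between the fingers and tube_a below 0.2 N and contact force between the fingers and tube_b below 0.2 N and contact force between the fingers and tube_c above 3 N and height (world z) of tube_c between 0.2 and 0.45 m and world x of tube_c above 0.42 m and world y of tube_c between -0.12 and 0.12 m and angle between tube_c's own y axis and vertical between 1.27 and 1.87 rad and linear speed of tube_c below 0.05 m/s and contact force between tube_c and rack below 0.1 N))); the arm keeps its last pose, push and grip.
It fails at once if another thing on the bench was pushed more than 40 mm (distance of any of sanding_block, offcut_c, offcut_b from where it was at the start of the episode above 0.04 m).
It also fails if it takes over 72 s, if anything falls off the work surface, if the arm or the gripper's body presses on something with over 40 N, if the wrist force passes 120 N, or if a joint passes its speed limit or range.

ROBOT

A 6-joint arm with a two-finger parallel gripper is mounted at the origin on a cart in front of the work surface, level with it; the furniture and walls round the work are solid. World frame = base frame: x ahead of the robot, y to its left, z up, the work surface at z = 0. Lengths are in mm, angles in rad, forces in N, time in s.
With the tool pointing down it reaches from about 350 to 775 mm from the base axis. Payload 7.3 kg.
Tool frame: the origin (TCP) lies on the mounting face of the last link; the fingertips stand 178 mm ahead of it and the grasp point (between the pads) lies 159 mm ahead of it; z points along the fingers, y is the line along which they close (so a half turn about z gives the same grasp; the last joint's range is limited). The gripper opens to 92 mm and grips with 3 to 60 N. Pads are 19 mm wide; open, the fingers measure 130 mm over their backs; the gripper's body (75 mm by 190 mm) begins 47 mm behind the grasp point.
Start: joints at [0.96, 0.342, 1.524, -0, 1.275, -0.146], TCP at [235.308, 469.316, 404.741] pointing down, gripper open.
Joint ranges: [-2.53, 2.53], [-0.77, 2.02], [0.04, 2.7], [-1, 4.14], [0.28, 2.66], [-3.11, 3.11]. Speed limits (rad/s): [2.57, 2.57, 3.14, 3.14, 3.14, 3.14].

INTERFACE

Orientations are given as [roll, pitch, yaw] about the fixed x, y, z axes, in that order (R = Rz(yaw) Ry(pitch) Rx(roll)).
In Python, from plant import bot, job, capture gives the robot as it stands (bot), with the cameras as plain functions and the job (job).
- The arm moves only by the shell command python3 shift.py 'ROWS'. ROWS is a JSON list of rows, 1 to 5 of them, each an object with the fields jaw (the finger opening in mm), d (a list: dx, dy, dz in mm), rz (a turn about the tool's z in rad); a field left out counts as zero (the opening has to be given); each row is the pose to reach, as a shift and turn from the pose commanded when the command began, along the tool's axes at that moment; what a row does not reach only later rows make up. A row lasts 1/8 s, in which the tool goes at most 62.5 mm and 0.188 rad, less where a joint would pass 70% of its speed; a pose out of reach is approached as far as the arm can. The fingers move at their own pace and stop on an object; the grip force is fixed at half the most. Time passes only in rows, so rows that do not move let the fingers close. It prints the time, the measured TCP pose, the force, the opening and the grip force at its end. Input that does not fit is refused with a message, and nothing moves.
- bot.get_obs(): the state, without advancing time (a new reading comes with each control period).
- capture(name): name is "scene" or "top" or "wrist"; returns a dict with "color" (400x640x3 uint8, red, green, blue), "K" (3x3 intrinsics, pixels), "k1" (the pictures are not rectified: a ray, as slopes to the right and down, at radius r is drawn at 1 + k1 r^2 times it, then the intrinsics apply), "R" (3x3) and "t" (3): a world point X has camera coordinates R X + t. Camera axes: x right, y down, z forward; pixel columns grow to the right and rows downward; lengths in mm; the calibration is good to about 2 mm. A picture is of the moment at which its call begins. There is no depth.
- job.close_job(): hands the job in; it is judged then, once.
The state is a dict: "time": time; "joint_positions": joint angles; "dq": joint speeds; "tau": joint torques, N m; "tool_pos": TCP position; "tcp_rot": TCP orientation; "contact_force": force on the tool from outside, world axes, zero at the start; "moment": the same for the moment, N m; "grip_width": finger opening in mm; "finger_force": force on a finger pad.
Only numpy, scipy, OpenCV 4.12 (cv2) and the standard library are available. Lean on these libraries where they do the work, as an engineer would, in place of code of your own. Each camera call takes 0.05 s, during which the arm holds its last target. There are 200 camera calls.

## Working session

There is one attempt and no reset: what is moved stays moved. The work goes in short steps, Python scripts to look and compute and a shell command to move; the robot and the scene stay as the last step left them, time stands still between calls to the robot, and variables do not carry over. Pictures are saved under pics/ and viewed, at most 10 in all, crops included, and the job is handed in when it is done.

```bash
ls; mkdir -p pics
python3 - <<'E'
from plant import bot, job, capture
import cv2
o=bot.get_obs(); print(o)
for n in("top","scene"):
    c=capture(n); cv2.imwrite(f"pics/{n}0.png",c["color"][:,:,::-1]); print(n,c["K"],c["k1"],c["R"],c["t"])
E
```

```text
pics
plant.py
shift.py
{'time': 0.0, 'joint_positions': array([ 9.60040253e-01,  3.42743599e-01,  1.52500189e+00,  1.36331779e-05,
        1.27540301e+00, -1.46017536e-01]), 'dq': array([ 2.73452596e-04, -1.11042908e-03, -1.37740890e-03, -1.49439084e-03,
       -4.73332278e-05, -2.25759189e-03]), 'tau': array([ 5.19880396e-04, -4.31249607e+01, -2.44216543e+01,  7.18782982e-02,
        5.59766893e-02, -1.18896996e-04]), 'tool_pos': array([235.21203026, 469.21894286, 404.03919482]), 'tcp_rot': array([-3.14005526e+00, -2.39272175e-04,  2.67684995e+00]), 'contact_force': array([ 0.41632742,  0.01057508, -0.54680199]), 'moment': array([ 0.01837645, -0.01219522, -0.00304781]), 'finger_force': 0.0, 'grip_width': 91.77588734162919}
top [[410.81567541   0.         314.67518891]
 [  0.         410.81567541 204.85269482]
 [  0.           0.           1.        ]] -0.044310830975913984 [[ 0.02504205 -0.99963962  0.00967069]
 [-0.99818937 -0.02553259 -0.05446159]
 [ 0.05468888 -0.00828935 -0.99846903]] [-103.20769308  543.95517127  980.1142875 ]
scene [[363.60131734   0.         314.95362628]
 [  0.         363.60131734 202.10771466]
 [  0.           0.           1.        ]] -0.033984359008061314 [[ 0.84139679 -0.54041056  0.00280386]
 [-0.19708572 -0.31167702 -0.92952388]
 [ 0.50319843  0.78154581 -0.36875125]] [-505.13498762  162.84242705  847.89201062]
```

View pics/top0.png

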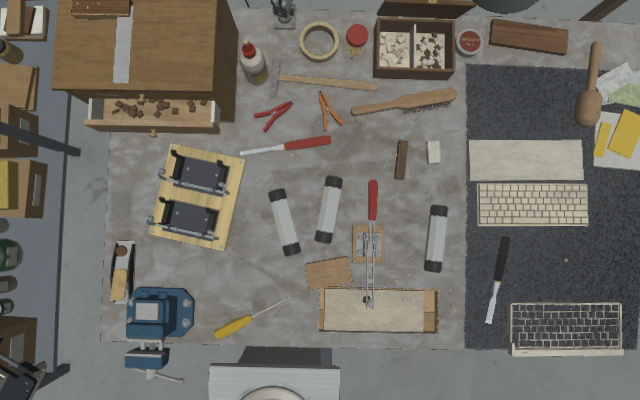

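View pics/scene0.png

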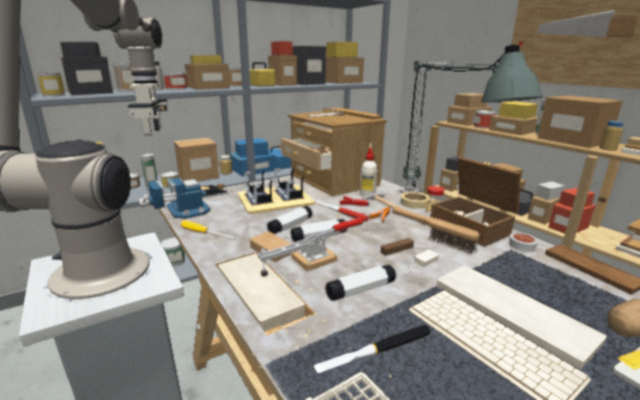

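The top view shows the rack at about (197,197) and tubes at (285,222), (328,209) and (437,239). The open drawer front is near (150,128), close to the far clip, so I'll measure it too.

```bash
cat > h.py <<'E'
import numpy as np, cv2
def ray(c,px):
    D=np.array([c["k1"],0,0,0,0.]); px=np.asarray(px,float).reshape(-1,1,2)
    u=cv2.undistortPoints(px,c["K"],D).reshape(-1,2)
    d=np.c_[u,np.ones(len(u))]@c["R"]; return -c["R"].T@c["t"],d
def plane(c,px,z):
    o,d=ray(c,px); return o+d*((z-o[2])/d[:,2])[:,None]
def tri(c1,p1,c2,p2):
    (o1,d1),(o2,d2)=ray(c1,p1),ray(c2,p2)
    s=np.linalg.lstsq(np.c_[d1[0],-d2[0]],o2-o1,rcond=None)[0]
    a=o1+s[0]*d1[0];b=o2+s[1]*d2[0]; return (a+b)/2,np.linalg.norm(a-b)
def tube(c,x0,y0,x1,y1,z=20):
    g=c["color"][y0:y1,x0:x1].max(2); m=(g<60).astype(np.uint8)
    n,l,s,ce=cv2.connectedComponentsWithStats(m); k=np.argsort(-s[1:,4])[:2]+1
    P=plane(c,ce[k]+[x0,y0],z)[:,:2]; d=P[1]-P[0]
    return P.mean(0),np.linalg.norm(d),np.arctan2(d[1],d[0])%np.pi,s[k,4]
E
python3 - <<'E'
from plant import bot, job, capture
from h import *
c=capture("top")
for r in((262,180,308,262),(308,168,349,250),(418,198,456,280)): print(tube(c,*r))
h=cv2.cvtColor(c["color"],cv2.COLOR_RGB2HSV); roi=h[138:255,140:250]
m=cv2.inRange(roi,(15,60,120),(35,255,255)); 
pts=cv2.findNonZero(m).reshape(-1,2)+[140,138]; P=plane(c,pts,15)[:,:2].astype(np.float32)
print(cv2.minAreaRect(P), len(P)); b=cv2.boxPoints(cv2.minAreaRect(P)); print(b)
im=c["color"][:,:,::-1]
s=capture("scene")["color"][:,:,::-1]
A=cv2.resize(im[80:260,70:260],None,fx=3,fy=3,interpolation=2)
B=cv2.resize(s[110:240,150:400],None,fx=3,fy=3,interpolation=2)
cv2.imwrite("pics/a.png",A);cv2.imwrite("pics/b.png",B)
E
```

```text
(array([505.57664819, -22.54477006]), np.float64(136.2533585680608), np.float64(0.37223663286909536), array([133,  63], dtype=int32))
(array([ 538.12184897, -117.01830843]), np.float64(136.19871412015115), np.float64(2.900073555379372), array([129,  62], dtype=int32))
(array([ 473.47644387, -378.0866212 ]), np.float64(135.74456377626674), np.float64(3.0859104208305084), array([128,  89], dtype=int32))
((559.927490234375, 197.35418701171875), (190.34417724609375, 228.88986206054688), 78.81195831298828) 3586
[[429.19128 126.19649]
 [653.73126  81.78508]
 [690.6637  268.5119 ]
 [466.12372 312.92328]]
```

View pics/a.png

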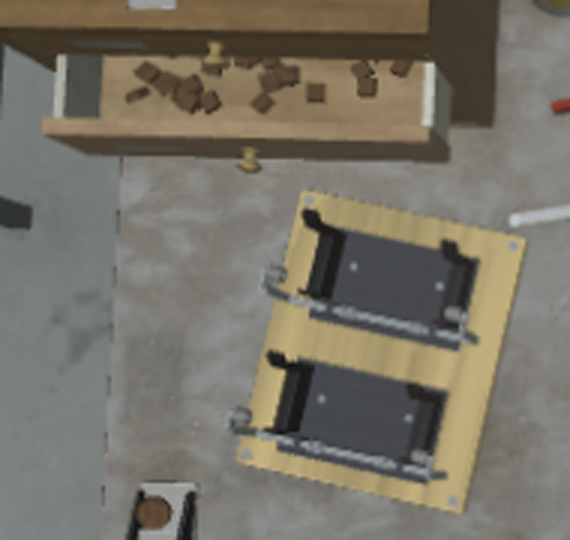

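View pics/b.png

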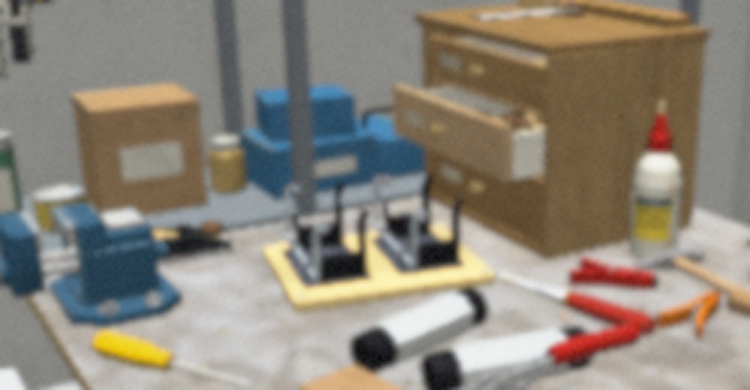

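The crops show the rack clearly, with prongs on the far side and rollers on the near side. The drawer front's lower right corner is at crop pixel (448,160) in the top view and about (513,180) in the scene view.

Run:
```python
from plant import bot, job, capture
from h import *
c=capture("top");s=capture("scene")
f=lambda x,y:[x/3+70-.33,y/3+80-.33]; g=lambda x,y:[x/3+150-.33,y/3+110-.33]
print(tri(c,f(448,160),s,g(513,180)),tri(c,f(437,138),s,g(513,127)),tri(c,f(43,133),s,g(395,87)))
# white/light body of tubes as check on centre & axis
for (x0,y0,x1,y1) in((262,180,308,262),(308,168,349,250),(418,198,456,280)):
    g_=c["color"][y0:y1,x0:x1].max(2); 
    m=(g_<70).astype(np.uint8); n,l,st,ce=cv2.connectedComponentsWithStats(m)
    k=np.argsort(-st[1:,4])[:2]+1
    pts=np.argwhere(np.isin(l,k))[:,::-1]+[x0,y0]
    P=plane(c,pts,20)[:,:2].astype(np.float32); r=cv2.minAreaRect(P); print(r)
```

```text
(array([699.8602813 , 126.38697733, 105.1218819 ]), np.float64(8.206929288825425)) (array([698.58247534, 121.08713849, 169.05685914]), np.float64(3.387161441926565)) (array([696.47662927, 400.29916594, 165.8597838 ]), np.float64(1.472576015752413))
((503.66351318359375, -17.17426300048828), (160.79441833496094, 39.49344253540039), 16.492431640625)
((537.2061767578125, -122.76412200927734), (39.39452362060547, 160.9844512939453), 80.71978759765625)
((472.8932800292969, -382.7508544921875), (40.83659362792969, 160.4344940185547), 84.06116485595703)
```

```bash
cat > go.py <<'E'
# prints the shift in tool axes from the measured pose to a world TCP goal: x y z yaw
import sys; from plant import bot, job, capture; import numpy as np
from scipy.spatial.transform import Rotation as Ro
o=bot.get_obs(); R=Ro.from_euler("xyz",o["tcp_rot"])
print("t",round(o["time"],2),"p",o["tool_pos"].round(1),"yaw",o["tcp_rot"][2].round(3),"q",o["joint_positions"].round(2),"F",o["contact_force"].round(2),"M",o["moment"].round(3),"Mtool",R.inv().apply(o["moment"]).round(3),"w",round(o["grip_width"],1),"g",round(o["finger_force"],1))
if len(sys.argv)>4:
    a=list(map(float,sys.argv[1:5])); d=R.inv().apply(np.array(a[:3])-o["tool_pos"])
    print("need",d.round(1),"turn",round((-(a[3]-o["tcp_rot"][2])+np.pi)%(2*np.pi)-np.pi,3))
E
python3 go.py 503.7 -17.2 404 0.288
```

```text
t 0.3 p [235.3 469.3 404.5] yaw 2.677 q [ 0.96  0.34  1.52  0.    1.28 -0.15] F [ 0.72 -0.62 -0.09] M [ 0.015  0.032 -0.032] Mtool [0.001 0.036 0.032] w 92.1 g 0.0
need [-458.  -314.5    0.6] turn 2.389
```

```bash
python3 shift.py '[{"jaw":92, "d":[-50, -35, 0], "rz":0.188}, {"jaw":92, "d":[-100, -69, 0], "rz":0.375}, {"jaw":92, "d":[-150, -103, 0], "rz":0.56}, {"jaw":92, "d":[-200, -138, 0], "rz":0.75}, {"jaw":92, "d":[-250, -172, 0], "rz":0.94}]'; python3 go.py 503.7 -17.2 404 0.288
```

```text
time: 0.92
tool_pos: [382.2, 201.7, 404.9]
tcp_rot: [3.141, -0.0, 1.736]
contact_force: [0.1, 0.4, 0.9]
grip_width: 91.6
finger_force: 0.0
t 0.93 p [382.2 201.7 404.9] yaw 1.736 q [0.31 0.17 1.76 0.   1.21 0.14] F [0.08 0.39 0.87] M [-0.047  0.037  0.024] Mtool [ 0.045 -0.04  -0.024] w 91.6 g 0.0
need [-235.9   83.9    0.9] turn 1.448
```

```bash
python3 shift.py '[{"jaw":92, "d":[-60, 20, 0], "rz":0.188}, {"jaw":92, "d":[-120, 42, 0], "rz":0.375}, {"jaw":92, "d":[-180, 63, 0], "rz":0.56}, {"jaw":92, "d":[-235.9, 83.9, 0], "rz":0.75}, {"jaw":92, "d":[-235.9, 83.9, 0.9], "rz":0.94}]'; python3 go.py 503.7 -17.2 260 0.288
```

```text
time: 1.55
tool_pos: [506.1, -18.4, 403.4]
tcp_rot: [3.141, 0.0, 0.795]
contact_force: [-0.0, 1.0, -0.2]
grip_width: 91.6
finger_force: 0.0
t 1.55 p [506.1 -18.4 403.4] yaw 0.795 q [-0.19  0.31  1.58 -0.    1.26  0.59] F [-0.04  1.03 -0.24] M [-0.029  0.134 -0.026] Mtool [ 0.076 -0.114  0.026] w 91.6 g 0.0
need [ -0.8  -2.7 143.3] turn 0.507
```

```bash
python3 shift.py '[{"jaw":92, "d":[-0.8, -2.7, 40], "rz":0.17}, {"jaw":92, "d":[-0.8, -2.7, 90], "rz":0.34}, {"jaw":92, "d":[-0.8, -2.7, 143], "rz":0.507}, {"jaw":92, "d":[-0.8, -2.7, 143], "rz":0.507}]'; python3 go.py 503.7 -17.2 181 0.288
python3 - <<'E'
from plant import bot, job, capture
from h import *
a=capture("wrist")["color"][:,:,::-1]; b=capture("top")["color"][:,:,::-1]
cv2.imwrite("pics/w1.png",np.hstack([cv2.resize(a,(480,300)),cv2.resize(b[150:350,180:393],(320,300))]))
E
```

```text
time: 2.05
tool_pos: [500.7, -13.2, 257.9]
tcp_rot: [-3.138, 0.007, 0.301]
contact_force: [0.5, 0.5, 0.4]
grip_width: 91.7
finger_force: 0.0
t 2.05 p [500.7 -13.2 257.9] yaw 0.301 q [-0.18  0.47  1.78  0.    0.9   1.09] F [0.47 0.48 0.38] M [-0.068  0.187  0.036] Mtool [-0.01  -0.199 -0.035] w 91.7 g 0.0
need [ 2.2  5.  76.9] turn 0.013
```

View pics/w1.png

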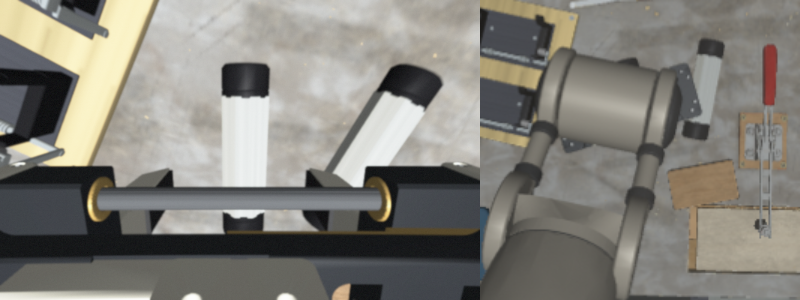

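The wrist view shows T1 centred between the fingers at (245,150). The body is clearly wide along the closing axis. Descending and gripping.

```bash
python3 shift.py '[{"jaw":80}, {"jaw":80}]'; python3 go.py 503.7 -17.2 181 0.288
```

```text
time: 2.4
tool_pos: [502.5, -13.4, 262.6]
tcp_rot: [3.14, -0.003, 0.301]
contact_force: [-0.6, 0.8, -0.3]
grip_width: 81.1
finger_force: 0.0
t 2.4 p [502.5 -13.4 262.6] yaw 0.301 q [-0.18  0.47  1.77  0.    0.9   1.09] F [-0.64  0.78 -0.31] M [-0.128  0.167 -0.018] Mtool [-0.073 -0.197  0.017] w 81.1 g 0.0
need [-0.2  3.8 81.6] turn 0.013
```

```bash
python3 shift.py '[{"jaw":80, "d":[-0.2, 3.8, 40], "rz":0.013}, {"jaw":80, "d":[-0.2, 3.8, 75], "rz":0.013}, {"jaw":80, "d":[-0.2, 3.8, 81.6], "rz":0.013}, {"jaw":20, "d":[-0.2, 3.8, 81.6], "rz":0.013}, {"jaw":20, "d":[-0.2, 3.8, 81.6], "rz":0.013}]'; python3 shift.py '[{"jaw":20}, {"jaw":20}, {"jaw":20}]'; python3 go.py 503.7 -17.2 181 0.288
```

```text
time: 3.02
tool_pos: [503.6, -17.1, 180.7]
tcp_rot: [3.14, -0.003, 0.287]
contact_force: [0.7, 0.5, -0.3]
grip_width: 64.8
finger_force: 0.0
time: 3.4
tool_pos: [503.0, -17.0, 179.6]
tcp_rot: [3.141, -0.001, 0.287]
contact_force: [-0.8, 1.4, 3.1]
grip_width: 39.6
finger_force: 30.0
t 3.4 p [503.  -17.  179.6] yaw 0.287 q [-0.19  0.6   1.83  0.    0.7   1.1 ] F [-0.78  1.39  3.14] M [0.098 0.272 0.073] Mtool [ 0.171 -0.233 -0.073] w 39.6 g 30.0
need [ 0.6  0.4 -1.4] turn -0.001
```

```bash
python3 shift.py '[{"jaw":20, "d":[0, 0, -60]}, {"jaw":20, "d":[0, 0, -120]}, {"jaw":20, "d":[0, 0, -150]}, {"jaw":20, "d":[0, 0, -150]}, {"jaw":20, "d":[0, 0, -150]}]'|head -1; python3 go.py
python3 shift.py '[{"jaw":20, "d":[60, 0, 0]}, {"jaw":20, "d":[120, 0, 0]}, {"jaw":20, "d":[120, 0, 0]}, {"jaw":20, "d":[120, 0, 0]}, {"jaw":20, "d":[120, 0, 0]}]'|head -1;python3 go.py; python3 shift.py '[{"jaw":20}, {"jaw":20}]'|head -1;python3 go.py
python3 shift.py '[{"jaw":20, "d":[-60, 0, 0]}, {"jaw":20, "d":[-120, 0, 0]}, {"jaw":20, "d":[-120, 0, 0]}, {"jaw":20, "d":[-120, 0, 0]}, {"jaw":20, "d":[-120, 0, 0]}]'|head -1;python3 go.py; python3 shift.py '[{"jaw":20}, {"jaw":20}]'|head -1;python3 go.py 503 -17 330 0.288
```

```text
time: 4.03
t 4.03 p [502.3 -17.  327.5] yaw 0.287 q [-0.19  0.38  1.7   0.    1.07  1.1 ] F [ 0.02 -0.29 -2.5 ] M [-0.043  0.171 -0.   ] Mtool [ 0.008 -0.176  0.   ] w 39.6 g 30.0
time: 4.65
t 4.65 p [617.   16.5 328.4] yaw 0.286 q [-0.1   0.57  1.36 -0.    1.21  1.19] F [-0.12  0.64 -2.62] M [-0.071  0.18   0.034] Mtool [-0.018 -0.192 -0.034] w 39.7 g 30.0
time: 4.9
t 4.9 p [617.6  16.7 329.7] yaw 0.286 q [-0.1   0.57  1.36  0.    1.21  1.19] F [ 0.16 -0.11 -2.83] M [-0.073  0.222 -0.035] Mtool [-0.007 -0.233  0.035] w 39.6 g 30.0
time: 5.52
t 5.53 p [504.1 -17.  329.8] yaw 0.287 q [-0.19  0.38  1.69  0.    1.07  1.1 ] F [-0.33 -0.17 -2.66] M [-0.031  0.132  0.008] Mtool [ 0.008 -0.136 -0.008] w 39.5 g 30.0
time: 5.78
t 5.78 p [503.4 -16.9 329. ] yaw 0.287 q [-0.19  0.38  1.69  0.    1.07  1.1 ] F [ 0.4   0.14 -3.03] M [-0.09   0.151  0.041] Mtool [-0.044 -0.171 -0.041] w 39.6 g 30.0
need [-0.4 -0.  -1. ] turn -0.001
```

```bash
cat > avg.py <<'E'
from plant import bot, job, capture; import numpy as np
from scipy.spatial.transform import Rotation as Ro
A=[]
for i in range(10):
    capture("wrist"); o=bot.get_obs()
    A.append(np.r_[o["contact_force"],Ro.from_euler("xyz",o["tcp_rot"]).inv().apply(o["moment"])])
A=np.array(A); print("avg F,Mtool",A.mean(0).round(3),"sem",(A.std(0)/3).round(3),"t",o["time"])
E
python3 avg.py
python3 shift.py '[{"jaw":20, "d":[60, 0, 0]}, {"jaw":20, "d":[120, 0, 0]}, {"jaw":20, "d":[120, 0, 0]}, {"jaw":20, "d":[120, 0, 0]}, {"jaw":20, "d":[120, 0, 0]}]'|head -1;python3 avg.py
python3 shift.py '[{"jaw":20, "d":[-60, 0, 0]}, {"jaw":20, "d":[-120, 0, 0]}, {"jaw":20, "d":[-120, 0, 0]}, {"jaw":20, "d":[-120, 0, 0]}, {"jaw":20, "d":[-120, 0, 0]}]'|head -1;python3 avg.py
```

```text
avg F,Mtool [ 0.269 -0.48  -2.958  0.007 -0.119 -0.013] sem [0.085 0.079 0.18  0.007 0.012 0.011] t 6.275
time: 6.9
avg F,Mtool [ 0.111  0.094 -2.964 -0.021 -0.247  0.008] sem [0.144 0.136 0.124 0.013 0.009 0.012] t 7.4
time: 8.02
avg F,Mtool [-0.032  0.234 -3.171 -0.008 -0.117  0.01 ] sem [0.141 0.155 0.205 0.009 0.01  0.011] t 8.525
```

T1's moment changes by about 0.13 N·m between shakes (expected 0.15), so it's very likely the rattler. I'll set it back and check T2.

```bash
python3 shift.py '[{"jaw":20, "d":[0, 0, 60]}, {"jaw":20, "d":[0, 0, 115]}, {"jaw":20, "d":[0, 0, 140]}, {"jaw":20, "d":[0, 0, 147]}, {"jaw":20, "d":[0, 0, 148]}]'|head -2; python3 go.py 503.2 -17 180.5 0.287
```

```text
time: 9.15
tool_pos: [503.4, -17.1, 181.6]
t 9.15 p [503.4 -17.1 181.6] yaw 0.287 q [-0.19  0.6   1.83  0.    0.71  1.1 ] F [-0.59 -0.2  -3.03] M [-0.041  0.149 -0.061] Mtool [ 0.003 -0.155  0.061] w 39.7 g 30.0
need [-0.1 -0.2  1.1] turn -0.0
```

```bash
python3 shift.py '[{"jaw":20, "d":[0, 0, 1.5]}, {"jaw":80, "d":[0, 0, 1.5]}, {"jaw":80, "d":[0, 0, 1.5]}, {"jaw":80, "d":[0, 0, 1]}, {"jaw":80, "d":[0, 0, -30]}]'|sed -n '2p;5p'; python3 shift.py '[{"jaw":80, "d":[0, 0, -60]}, {"jaw":80, "d":[0, 0, -75]}, {"jaw":80, "d":[0, 0, -75]}]'|sed -n '2p'; python3 go.py 537.2 -122.8 260 -0.162
python3 - <<'E'
from plant import bot, job, capture
from h import *
c=capture("scene")["color"][:,:,::-1]; cv2.imwrite("pics/s2.png",cv2.resize(c[160:310,210:410],(800,600)))
E
```

```text
tool_pos: [502.3, -17.0, 210.2]
grip_width: 75.3
tool_pos: [503.0, -17.1, 287.1]
t 10.15 p [503.  -17.1 287.1] yaw 0.287 q [-0.19  0.43  1.75  0.    0.96  1.1 ] F [-0.18  1.11  0.  ] M [-0.058  0.171  0.078] Mtool [-0.007 -0.181 -0.078] w 80.5 g 0.0
need [  2.8 111.1  27.2] turn 0.449
```

View pics/s2.png

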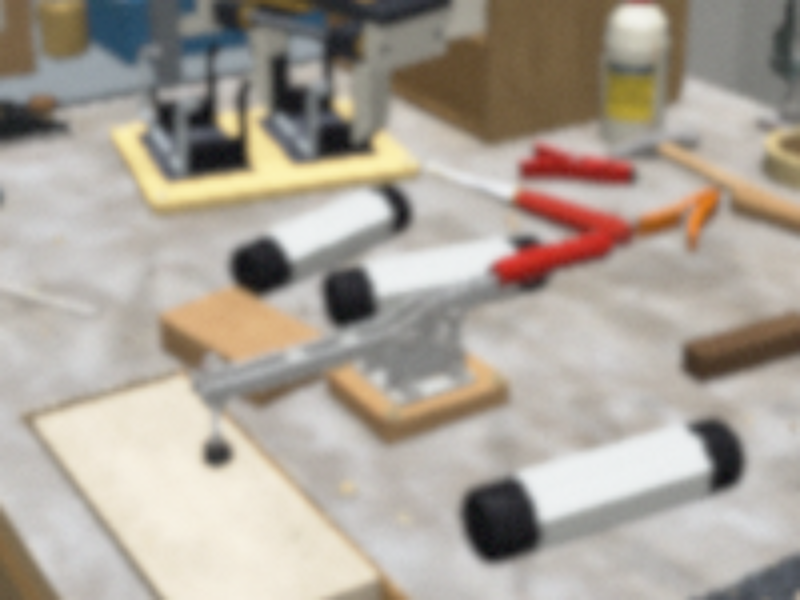

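T1 is back in place. A toggle clamp with a red handle stands just beside T2, in the gripper body's reach, so I'll check its height.

Run:
```python
from plant import bot, job, capture
from h import *
c=capture("top");s=capture("scene")
g=lambda x,y:[x/4+210,y/4+160]
for a,b in (((374,219),g(500,270)),((373,181),g(625,228)),((369,300),g(215,385)),((372,229),g(465,295))): print(tri(c,a,s,b))
```

```text
(array([ 514.49024925, -225.17580282,   73.68038832]), np.float64(0.36803465984454264))
(array([ 606.42705514, -224.81496061,   79.17542294]), np.float64(14.070195162803541))
(array([ 324.25144931, -219.8219381 ,   48.29828713]), np.float64(4.883212923574458))
(array([ 491.02983074, -222.45026782,   61.56577086]), np.float64(0.967712278542378))
```

```bash
python3 shift.py '[{"jaw":92, "d":[15, 45, 0], "rz":0.188}, {"jaw":92, "d":[11, 93, 0], "rz":0.375}, {"jaw":92, "d":[11, 95, 0], "rz":0.449}, {"jaw":92, "d":[11, 95, 0], "rz":0.449}, {"jaw":92, "d":[11, 95, 0], "rz":0.449}]'|sed -n '2p'; python3 go.py 540.1 -105 182 -0.162
```

```text
tool_pos: [540.1, -104.6, 285.3]
t 10.93 p [ 540.1 -104.6  285.3] yaw -0.16 q [-0.33  0.51  1.62  0.    1.02  1.4 ] F [-0.12 -0.43 -0.08] M [0.002 0.141 0.055] Mtool [-0.02  -0.139 -0.055] w 91.9 g 0.0
need [  0.3   0.5 103.3] turn 0.002
```

```bash
python3 shift.py '[{"jaw":92, "d":[0.3, 0.5, 50]}, {"jaw":92, "d":[0.3, 0.5, 90]}, {"jaw":92, "d":[0.3, 0.5, 103.3]}, {"jaw":92, "d":[0.3, 0.5, 103.3]}, {"jaw":20, "d":[0.3, 0.5, 103.3]}]'|sed -n '2p;4p';python3 shift.py '[{"jaw":20}, {"jaw":20}, {"jaw":20}, {"jaw":20}]'|sed -n '2p;4,6p'
```

```text
tool_pos: [541.3, -105.6, 184.4]
contact_force: [0.2, 0.0, 0.6]
tool_pos: [540.7, -105.9, 183.3]
contact_force: [1.3, -3.0, 1.5]
grip_width: 46.2
finger_force: 1.2
```

```bash
python3 shift.py '[{"jaw":20}, {"jaw":20}]'|sed -n '2p;4,6p'; python3 shift.py '[{"jaw":20, "d":[0, 0, -60]}, {"jaw":20, "d":[0, 0, -120]}, {"jaw":20, "d":[0, 0, -150]}, {"jaw":20, "d":[0, 0, -150]}, {"jaw":20, "d":[0, 0, -150]}]'|sed -n '5,6p'
python3 shift.py '[{"jaw":20, "d":[-60, 0, 0]}, {"jaw":20, "d":[-120, 0, 0]}, {"jaw":20, "d":[-120, 0, 0]}, {"jaw":20, "d":[-120, 0, 0]}, {"jaw":20, "d":[-120, 0, 0]}]'|head -1;python3 avg.py
python3 shift.py '[{"jaw":20, "d":[60, 0, 0]}, {"jaw":20, "d":[120, 0, 0]}, {"jaw":20, "d":[120, 0, 0]}, {"jaw":20, "d":[120, 0, 0]}, {"jaw":20, "d":[120, 0, 0]}]'|head -1;python3 avg.py; python3 go.py 506 208 330 1.376
```

```text
tool_pos: [540.7, -105.8, 183.1]
contact_force: [0.1, -3.3, 3.4]
grip_width: 39.7
finger_force: 30.0
grip_width: 39.9
finger_force: 30.0
time: 13.55
avg F,Mtool [-0.145  0.13  -2.75  -0.054 -0.167  0.004] sem [0.144 0.186 0.175 0.01  0.013 0.007] t 14.05
time: 14.68
avg F,Mtool [-0.171 -0.154 -3.118 -0.036 -0.15  -0.02 ] sem [0.163 0.144 0.16  0.009 0.012 0.008] t 15.175
t 15.18 p [ 540.5 -105.6  333. ] yaw -0.162 q [-0.33  0.45  1.56  0.    1.13  1.4 ] F [-0.16  0.08 -2.79] M [0.015 0.18  0.019] Mtool [-0.014 -0.18  -0.019] w 39.6 g 30.0
need [ -84.7 -303.9    3. ] turn -1.538
```

T2 shows no change (0.017), so it's empty, and T3 must be too. T1 is the rattler. Taking T2 to clip_a.

```bash
python3 shift.py '[{"jaw":20, "d":[-15, -50, 0], "rz":-0.188}, {"jaw":20, "d":[-29, -100, 0], "rz":-0.375}, {"jaw":20, "d":[-43, -150, 0], "rz":-0.56}, {"jaw":20, "d":[-56, -200, 0], "rz":-0.75}, {"jaw":20, "d":[-70, -250, 0], "rz":-0.94}]'|sed -n '2p'; python3 go.py 506 208 310 1.376
```

```text
tool_pos: [511.6, 154.0, 333.1]
t 15.8 p [511.6 154.  333.1] yaw 0.779 q [0.15 0.43 1.61 0.   1.11 0.94] F [ 1.92 -0.62 -2.69] M [-0.101  0.069  0.045] Mtool [-0.024 -0.12  -0.045] w 39.8 g 30.0
need [ 33.9 -42.4  23.1] turn -0.597
```

```bash
python3 shift.py '[{"jaw":20, "d":[20, -25, 0], "rz":-0.188}, {"jaw":20, "d":[33.9, -42.4, 0], "rz":-0.375}, {"jaw":20, "d":[33.9, -42.4, 23], "rz":-0.56}, {"jaw":20, "d":[33.9, -42.4, 23], "rz":-0.597}, {"jaw":20, "d":[33.9, -42.4, 23], "rz":-0.597}]'|sed -n '2p'; python3 shift.py '[{"jaw":20}, {"jaw":20}]'|sed -n '2p';python3 go.py 506 208 274 1.376
python3 - <<'E'
from plant import bot, job, capture
from h import *
c=capture("wrist")
w=cv2.resize(c["color"][:,:,::-1],(480,300)); s=capture("scene")["color"][:,:,::-1]
cv2.imwrite("pics/w3.png",np.hstack([w,cv2.resize(s[120:220,220:326],(318,300))]))
E
```

```text
tool_pos: [506.8, 206.2, 310.5]
tool_pos: [506.7, 206.2, 310.6]
t 16.68 p [506.7 206.2 310.6] yaw 1.368 q [0.25 0.47 1.6  0.   1.07 0.45] F [-0.05 -0.43 -4.16] M [ 0.004  0.076 -0.02 ] Mtool [ 0.076 -0.011  0.02 ] w 39.8 g 30.0
need [ 1.6 -1.1 36.6] turn -0.008
```

View pics/w3.png

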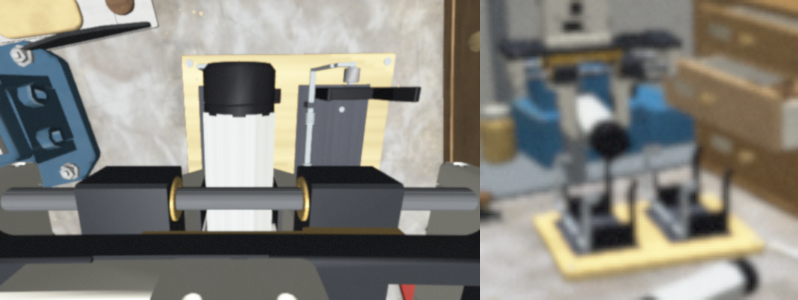

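The wrist view shows the tube square with the board and over the near clip. Descending.

```bash
python3 shift.py '[{"jaw":20, "d":[1.6, -1.1, 15], "rz":-0.008}, {"jaw":20, "d":[1.6, -1.1, 30], "rz":-0.008}, {"jaw":20, "d":[1.6, -1.1, 40], "rz":-0.008}, {"jaw":20, "d":[1.6, -1.1, 44], "rz":-0.008}, {"jaw":20, "d":[1.6, -1.1, 44], "rz":-0.008}]'|sed -n '2,4p';python3 go.py 506 208 229 1.376; python3 shift.py '[{"jaw":20, "d":[0, 0, 4]}, {"jaw":20, "d":[0, 0, 8]}, {"jaw":20, "d":[0, 0, 12]}]'|sed -n '2,4p'
```

```text
tool_pos: [507.2, 207.6, 266.4]
tcp_rot: [3.137, -0.0, 1.378]
contact_force: [3.9, -4.5, 0.3]
t 17.4 p [507.2 207.6 266.4] yaw 1.378 q [ 0.25  0.53  1.64 -0.    0.96  0.44] F [ 3.88 -4.49  0.34] M [-0.724 -0.632 -0.019] Mtool [-0.759 -0.59   0.016] w 39.6 g 30.0
need [ 0.1 -1.4 37.4] turn 0.002
tool_pos: [507.0, 207.7, 254.1]
tcp_rot: [3.138, -0.001, 1.377]
contact_force: [3.6, -3.1, -1.8]
```

```bash
python3 shift.py '[{"jaw":20, "d":[0, 0, 5]}, {"jaw":20, "d":[0, 0, 10]}]'|sed -n '2,4p';  python3 shift.py '[{"jaw":20, "d":[0, 0, 5]}, {"jaw":20, "d":[0, 0, 10]}, {"jaw":20, "d":[0, 0, 10]}]'|sed -n '2,4p'; python3 shift.py '[{"jaw":20, "d":[0, 0, 3]}, {"jaw":20, "d":[0, 0, 6]}, {"jaw":20, "d":[0, 0, 6]}]'|sed -n '2,4p'
```

```text
tool_pos: [507.0, 207.8, 243.9]
tcp_rot: [3.138, -0.0, 1.377]
contact_force: [4.1, -3.1, -1.7]
tool_pos: [505.7, 208.1, 233.1]
tcp_rot: [-3.141, 0.0, 1.378]
contact_force: [3.0, -1.1, -7.1]
tool_pos: [505.4, 208.4, 229.1]
tcp_rot: [-3.141, -0.0, 1.378]
contact_force: [-1.8, -2.8, 5.0]
```

```bash
python3 shift.py '[{"jaw":20, "d":[0, 0, 1.5]}, {"jaw":20, "d":[0, 0, 1.5]}]'|sed -n '2,4p'; python3 shift.py '[{"jaw":80}, {"jaw":80}, {"jaw":80}, {"jaw":80, "d":[0, 0, -40]}, {"jaw":80, "d":[0, 0, -80]}]'|sed -n '2p;4p'; python3 shift.py '[{"jaw":80, "d":[0, 0, -40]}, {"jaw":80, "d":[0, 0, -40]}, {"jaw":80, "d":[0, 0, -40]}]'|sed -n '2p;4p'
python3 - <<'E'
from plant import bot, job, capture
from h import *
c=capture("wrist")
w=cv2.resize(c["color"][:,:,::-1],(480,300)); s=capture("scene")["color"][:,:,::-1]
cv2.imwrite("pics/w4.png",np.hstack([w,cv2.resize(s[120:220,220:326],(318,300))]))
E
python3 go.py 472.9 -382.8 330 -0.104
```

```text
tool_pos: [505.3, 208.4, 229.0]
tcp_rot: [3.141, -0.0, 1.378]
contact_force: [-6.2, -3.9, 18.2]
tool_pos: [505.7, 208.3, 306.8]
contact_force: [0.9, 0.0, -0.5]
tool_pos: [505.5, 208.2, 345.6]
contact_force: [-0.3, 0.2, -1.1]
t 20.12 p [505.4 208.1 344.9] yaw 1.378 q [0.25 0.44 1.55 0.   1.16 0.44] F [0.94 0.95 0.05] M [-0.105  0.024  0.009] Mtool [ 0.004 -0.108 -0.009] w 80.1 g 0.0
need [-586.2   81.4   15.4] turn 1.482
```

View pics/w4.png

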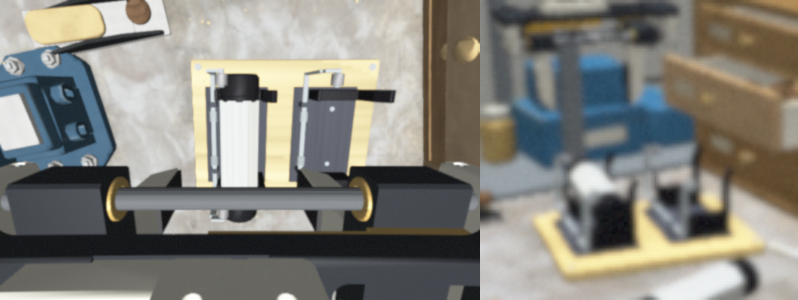

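T2 is seated in the near clip and the roller is back against it. On to T3.

```bash
python3 shift.py '[{"jaw":80, "d":[-60, 8, 0], "rz":0.15}, {"jaw":80, "d":[-120, 16, 0], "rz":0.3}, {"jaw":80, "d":[-180, 25, 0], "rz":0.45}, {"jaw":80, "d":[-240, 33, 0], "rz":0.6}, {"jaw":80, "d":[-300, 41, 0], "rz":0.75}]'|sed -n '2p'; python3 go.py 472.9 -382.8 330 -0.104
```

```text
tool_pos: [488.0, -95.9, 345.3]
t 20.75 p [488.  -95.9 345.3] yaw 0.623 q [-0.35  0.35  1.69  0.    1.1   0.6 ] F [0.48 0.26 0.37] M [-0.092  0.082  0.022] Mtool [-0.027 -0.12  -0.021] w 80.0 g 0.0
need [-179.6  224.2   15.1] turn 0.727
```

```bash
python3 shift.py '[{"jaw":80, "d":[-36, 45, 0], "rz":0.15}, {"jaw":80, "d":[-72, 90, 0], "rz":0.3}, {"jaw":80, "d":[-108, 135, 0], "rz":0.45}, {"jaw":80, "d":[-144, 180, 0], "rz":0.6}, {"jaw":80, "d":[-179.6, 224.2, 15], "rz":0.727}]'|sed -n '2p'; python3 shift.py '[{"jaw":80, "d":[0, 0, 40]}, {"jaw":80, "d":[0, 0, 50]}, {"jaw":80, "d":[0, 0, 50]}]'|sed -n '2p'; python3 go.py 472.9 -382.8 192 -0.104
```

```text
tool_pos: [474.6, -383.1, 330.8]
tool_pos: [474.9, -380.4, 280.6]
t 21.75 p [ 474.9 -380.4  280.6] yaw -0.098 q [-0.8   0.61  1.45  0.    1.09  0.87] F [-0.68  0.05  0.4 ] M [-0.039  0.126 -0.044] Mtool [-0.051 -0.122  0.044] w 80.1 g 0.0
need [-1.6  2.7 88.6] turn 0.006
```

```bash
python3 shift.py '[{"jaw":80, "d":[-1.6, 2.7, 50], "rz":0.006}, {"jaw":80, "d":[-1.6, 2.7, 80], "rz":0.006}, {"jaw":80, "d":[-1.6, 2.7, 88.6], "rz":0.006}, {"jaw":80, "d":[-1.6, 2.7, 88.6], "rz":0.006}, {"jaw":20, "d":[-1.6, 2.7, 88.6], "rz":0.006}]'|sed -n '2p'; python3 shift.py '[{"jaw":20}, {"jaw":20}, {"jaw":20}, {"jaw":20}]'|sed -n '2p;4,6p'; python3 shift.py '[{"jaw":20, "d":[0, 0, -60]}, {"jaw":20, "d":[0, 0, -120]}, {"jaw":20, "d":[0, 0, -155]}, {"jaw":20, "d":[0, 0, -155]}]'|sed -n '2p;4,6p'
python3 go.py 606 184.9 347 1.376
```

```text
tool_pos: [473.6, -383.8, 194.7]
tool_pos: [473.0, -383.5, 192.9]
contact_force: [0.3, 0.4, 2.9]
grip_width: 39.4
finger_force: 30.0
tool_pos: [473.3, -383.8, 350.6]
contact_force: [-0.2, 0.5, -1.9]
grip_width: 39.3
finger_force: 30.0
t 23.38 p [ 473.3 -383.8  350.6] yaw -0.105 q [-0.81  0.54  1.36  0.    1.24  0.87] F [-0.22  0.48 -1.92] M [0.023 0.212 0.003] Mtool [ 0.001 -0.213 -0.004] w 39.3 g 30.0
need [  72.3 -579.5    1.7] turn -1.481
```

```bash
python3 shift.py '[{"jaw":20, "d":[8, -60, 0], "rz":-0.15}, {"jaw":20, "d":[16, -120, 0], "rz":-0.3}, {"jaw":20, "d":[24, -180, 0], "rz":-0.45}, {"jaw":20, "d":[32, -240, 0], "rz":-0.6}, {"jaw":20, "d":[40, -300, 0], "rz":-0.75}]'|sed -n '2p'; python3 go.py 613.4 186.9 347 1.376
```

```text
tool_pos: [544.0, -87.5, 345.4]
t 24.0 p [544.  -87.5 345.4] yaw 0.649 q [-0.3   0.44  1.54  0.    1.16  0.62] F [ 1.2  -0.26 -1.02] M [-0.09   0.048 -0.026] Mtool [-0.042 -0.093  0.026] w 39.6 g 30.0
need [ 221.2 -176.5   -1.5] turn -0.727
```

```bash
python3 shift.py '[{"jaw":20, "d":[45, -35, 0], "rz":-0.15}, {"jaw":20, "d":[90, -71, 0], "rz":-0.3}, {"jaw":20, "d":[135, -106, 0], "rz":-0.45}, {"jaw":20, "d":[180, -142, 0], "rz":-0.6}, {"jaw":20, "d":[221.2, -176.5, 0], "rz":-0.727}]'|sed -n '2p'; python3 shift.py '[{"jaw":20}, {"jaw":20}]'|sed -n '2p'; python3 go.py 613.4 186.9 300 1.376
python3 - <<'E'
from plant import bot, job, capture
from h import *
s=capture("scene")["color"][:,:,::-1]; w=capture("wrist")["color"][:,:,::-1]
cv2.imwrite("pics/w5.png",np.hstack([cv2.resize(w,(400,250)),cv2.resize(s[95:220,220:420],(400,250))]))
E
```

```text
tool_pos: [614.8, 186.5, 344.8]
tool_pos: [614.6, 184.4, 345.4]
t 24.88 p [614.6 184.4 345.4] yaw 1.372 q [ 0.17  0.6   1.26 -0.    1.28  0.37] F [ 0.52 -0.56 -1.92] M [-0.094  0.116 -0.004] Mtool [ 0.095 -0.116  0.004] w 39.8 g 30.0
need [ 2.3 -1.5 45.4] turn -0.004
```

View pics/w5.png

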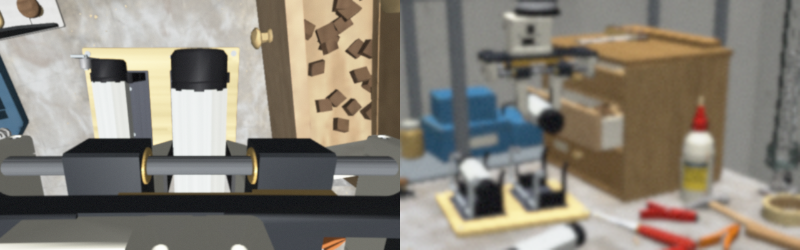

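Gripper right end overhangs the drawer, as computed, so I'll lower only until the body is just above the drawer, drop the tube into the clip mouth, then press it home with closed fingers turned 90°.

```bash
python3 shift.py '[{"jaw":20, "d":[2.3, -1.5, 20], "rz":-0.004}, {"jaw":20, "d":[2.3, -1.5, 40], "rz":-0.004}, {"jaw":20, "d":[2.3, -1.5, 50], "rz":-0.004}, {"jaw":20, "d":[2.3, -1.5, 50], "rz":-0.004}]'|sed -n '2p;4p'; python3 shift.py '[{"jaw":20, "d":[0, 0, 2]}, {"jaw":20, "d":[0, 0, 4]}, {"jaw":20, "d":[0, 0, 4]}]'|sed -n '2p;4p'; python3 shift.py '[{"jaw":20, "d":[0, 0, 2]}, {"jaw":20, "d":[0, 0, 4]}, {"jaw":20, "d":[0, 0, 4]}]'|sed -n '2p;4p'; python3 go.py 613.4 186.9 284 1.376
```

```text
tool_pos: [613.9, 186.3, 297.2]
contact_force: [-0.4, -1.1, -2.9]
tool_pos: [613.9, 187.2, 294.0]
contact_force: [-0.0, 0.3, -2.6]
tool_pos: [613.9, 187.1, 289.6]
contact_force: [0.3, 0.2, -2.0]
t 26.23 p [613.9 187.1 289.6] yaw 1.376 q [0.18 0.65 1.33 0.   1.16 0.37] F [ 0.31  0.2  -1.98] M [-0.035  0.057 -0.007] Mtool [ 0.049 -0.045  0.007] w 39.5 g 30.0
need [-0.3 -0.4  5.6] turn -0.0
```

```bash
for i in 1; do python3 shift.py '[{"jaw":20, "d":[0, 0, 1.5]}, {"jaw":20, "d":[0, 0, 3]}, {"jaw":20, "d":[0, 0, 3]}]'|sed -n '2p;4p'; python3 shift.py '[{"jaw":20, "d":[0, 0, 1.5]}, {"jaw":20, "d":[0, 0, 2.5]}, {"jaw":20, "d":[0, 0, 2.5]}]'|sed -n '2p;4p'; done;python3 shift.py '[{"jaw":20, "d":[0, 0, 1]}, {"jaw":20, "d":[0, 0, 2]}, {"jaw":20, "d":[0, 0, 2]}]'|sed -n '2p;4p'
```

```text
tool_pos: [613.9, 187.2, 286.6]
contact_force: [0.4, 0.1, -2.1]
tool_pos: [613.9, 187.1, 284.2]
contact_force: [0.3, -0.1, -1.6]
tool_pos: [614.0, 187.2, 282.6]
contact_force: [0.4, -0.1, -0.9]
```

```bash
python3 shift.py '[{"jaw":20, "d":[0, 0, 1]}, {"jaw":20, "d":[0, 0, 2]}, {"jaw":20, "d":[0, 0, 2]}]'|sed -n '2p;4p';python3 shift.py '[{"jaw":20, "d":[0, 0, 1]}, {"jaw":20, "d":[0, 0, 2]}, {"jaw":20, "d":[0, 0, 2]}]'|sed -n '2p;4p'; python3 go.py
```

```text
tool_pos: [614.3, 187.2, 282.3]
contact_force: [-3.0, -0.0, 7.6]
tool_pos: [614.6, 187.3, 282.0]
contact_force: [-5.7, -1.3, 13.9]
t 28.1 p [614.6 187.3 282. ] yaw 1.376 q [ 0.18  0.66  1.34 -0.    1.13  0.37] F [-5.69 -1.26 13.9 ] M [-0.441 -0.616 -0.156] Mtool [-0.69  -0.315  0.152] w 39.7 g 30.0
```

The moment signature says the body just touched the drawer (z 170), as expected. Back off 3 mm and release.

```bash
python3 shift.py '[{"jaw":20, "d":[0, 0, -3.5]}, {"jaw":20, "d":[0, 0, -3.5]}]'|sed -n '2p;4p'; python3 shift.py '[{"jaw":70}, {"jaw":70}, {"jaw":70}, {"jaw":70, "d":[0, 0, -40]}, {"jaw":70, "d":[0, 0, -95]}]'|sed -n '2p;4p'; python3 shift.py '[{"jaw":70, "d":[-40, 0, -20]}, {"jaw":70, "d":[-70, 0, -20]}, {"jaw":70, "d":[-70, 0, -20]}]'|sed -n '2p;4p'
python3 - <<'E'
from plant import bot, job, capture
from h import *
s=capture("scene")["color"][:,:,::-1]; w=capture("wrist")["color"][:,:,::-1]
cv2.imwrite("pics/w6.png",np.hstack([cv2.resize(w,(480,300)),cv2.resize(s[120:220,220:326],(318,300))]))
E
```

```text
tool_pos: [614.0, 187.2, 282.5]
contact_force: [-3.2, 0.4, 5.4]
tool_pos: [613.7, 187.1, 375.5]
contact_force: [0.8, -0.4, -0.1]
tool_pos: [600.2, 116.7, 396.6]
contact_force: [0.1, 1.1, 0.1]
```

View pics/w6.png

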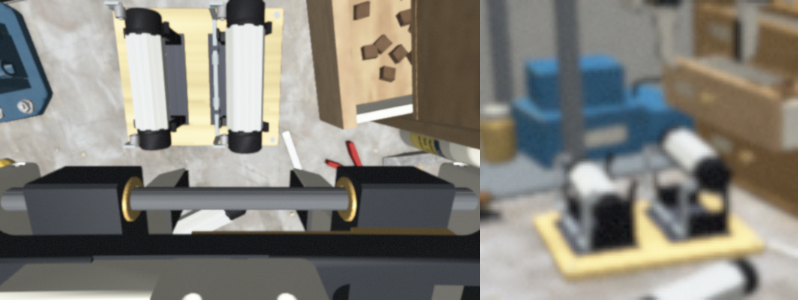

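T3 rests straight in the mouth of the far clip. Now turn, close the fingers and press.

```bash
python3 shift.py '[{"jaw":0, "rz":-0.188}, {"jaw":0, "rz":-0.375}, {"jaw":0, "rz":-0.56}, {"jaw":0, "rz":-0.75}, {"jaw":0, "rz":-0.94}]'|sed -n '2p'; python3 shift.py '[{"jaw":0, "rz":-0.188}, {"jaw":0, "rz":-0.375}, {"jaw":0, "rz":-0.56}, {"jaw":0, "rz":-0.63}, {"jaw":0, "rz":-0.63}]'|sed -n '2p;5p'; python3 go.py 613.9 187.2 325 2.947
```

```text
tool_pos: [600.5, 119.8, 396.0]
tool_pos: [600.5, 119.6, 396.1]
grip_width: 0.5
t 30.7 p [600.5 119.6 396.1] yaw 2.941 q [ 0.07  0.51  1.28  0.    1.35 -1.3 ] F [ 0.05 -0.19  0.06] M [ 0.024 -0.017 -0.048] Mtool [-0.027 -0.012  0.048] w 0.5 g 0.0
need [ 0.2 68.9 71.1] turn -0.006
```

```bash
python3 shift.py '[{"jaw":0, "d":[0.2, 55, 0]}, {"jaw":0, "d":[0.2, 68.9, 30]}, {"jaw":0, "d":[0.2, 68.9, 60]}, {"jaw":0, "d":[0.2, 68.9, 71]}, {"jaw":0, "d":[0.2, 68.9, 71]}]'|sed -n '2p;4p'; python3 shift.py '[{"jaw":0, "d":[0, 0, 8]}, {"jaw":0, "d":[0, 0, 16]}, {"jaw":0, "d":[0, 0, 16]}]'|sed -n '2p;4p'; python3 shift.py '[{"jaw":0, "d":[0, 0, 5]}, {"jaw":0, "d":[0, 0, 8]}, {"jaw":0, "d":[0, 0, 8]}]'|sed -n '2p;4p';python3 go.py 613.9 187.2 264 2.947
```

```text
tool_pos: [613.9, 186.2, 325.4]
contact_force: [0.6, 0.1, -0.5]
tool_pos: [613.8, 185.9, 309.3]
contact_force: [0.3, 1.2, -0.2]
tool_pos: [613.9, 186.0, 301.6]
contact_force: [-0.4, 0.7, 0.7]
t 32.08 p [613.9 186.  301.6] yaw 2.941 q [ 0.17  0.64  1.32  0.    1.18 -1.2 ] F [-0.36  0.72  0.73] M [0.024 0.028 0.021] Mtool [-0.018  0.032 -0.021] w 0.5 g 0.0
need [ 0.2  1.2 37.6] turn -0.006
```

Just at the tube; now press down gradually.

```bash
python3 shift.py '[{"jaw":0, "d":[0, 0, 4]}, {"jaw":0, "d":[0, 0, 8]}]'|sed -n '2p;4p'; python3 shift.py '[{"jaw":0, "d":[0, 0, 4]}, {"jaw":0, "d":[0, 0, 8]}]'|sed -n '2p;4p'; python3 shift.py '[{"jaw":0, "d":[0, 0, 4]}, {"jaw":0, "d":[0, 0, 8]}]'|sed -n '2p;4p'
```

```text
tool_pos: [613.9, 186.0, 293.7]
contact_force: [0.7, 0.1, -0.1]
tool_pos: [612.4, 186.5, 289.5]
contact_force: [-22.7, -1.4, 41.0]
tool_pos: [610.6, 187.1, 285.1]
contact_force: [-31.9, 2.0, 43.6]
```

```bash
python3 go.py; python3 shift.py '[{"jaw":0, "d":[0, 0, -20]}, {"jaw":0, "d":[0, 0, -60]}, {"jaw":0, "d":[0, 0, -110]}, {"jaw":0, "d":[0, -62, -110]}, {"jaw":0, "d":[0, -100, -110]}]'|sed -n '2p;4p'; python3 shift.py '[{"jaw":0, "d":[0, -30, 0]}, {"jaw":0, "d":[0, -30, 0]}]'|sed -n '2p;4p'
python3 - <<'E'
from plant import bot, job, capture
from h import *
s=capture("scene")["color"][:,:,::-1]; w=capture("top")["color"][:,:,::-1]
cv2.imwrite("pics/w7.png",np.hstack([cv2.resize(w[120:260,130:270],(400,400),interpolation=2),cv2.resize(s[140:230,240:330],(400,400),interpolation=2)]))
E
```

```text
t 32.83 p [610.6 187.1 285.1] yaw 2.942 q [ 0.18  0.65  1.34  0.    1.15 -1.2 ] F [-31.89   2.01  43.57] M [ 3.970e-01  5.425e+00 -4.000e-03] Mtool [0.688 5.396 0.01 ] w 0.1 g 23.3
tool_pos: [593.4, 86.5, 388.4]
contact_force: [0.4, -0.7, -0.1]
tool_pos: [587.8, 56.8, 387.9]
contact_force: [0.2, -0.3, -0.1]
```

View pics/w7.png

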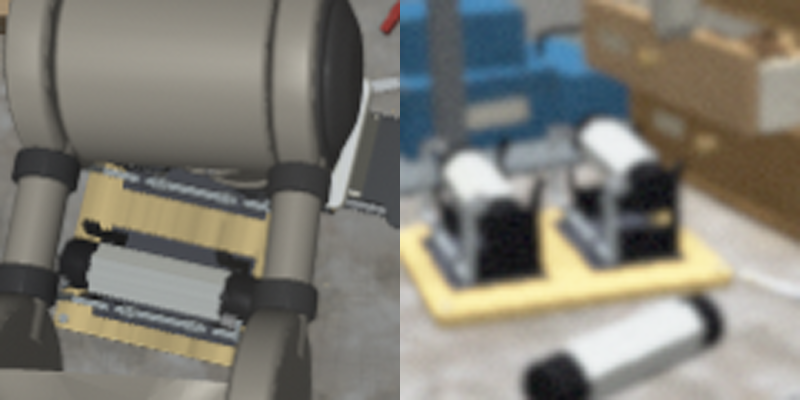

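The push was sideways (force on a 45° facet), so the tube sits off the line I pressed on. I'll clear the arm and measure it from above, without viewing further pictures.

```bash
python3 shift.py '[{"jaw":0, "d":[0, -60, 0]}, {"jaw":0, "d":[0, -120, 0]}, {"jaw":0, "d":[0, -180, 0]}, {"jaw":0, "d":[0, -180, 0]}]'|sed -n '2p'
cat > rk.py <<'E'
from plant import bot, job, capture
from h import *
import sys
for n in ("top","scene"):
    c=capture(n); h=cv2.cvtColor(c["color"],cv2.COLOR_RGB2HSV)
    C=c["R"]@np.array([560,197,80.])+c["t"]; u=(c["K"]@(C/C[2]))[:2].astype(int); r=60
    x0,y0=u-r; m=cv2.inRange(h[y0:y0+2*r,x0:x0+2*r],(0,0,140),(180,45,255))
    k,l,st,ce=cv2.connectedComponentsWithStats(m)
    for i in range(1,k):
        if st[i,4]>120:
            p=np.argwhere(l==i)[:,::-1]+[x0,y0]
            print(n,"area",st[i,4],"px",(ce[i]+[x0,y0]).round(1))
            for z in (66,94):
                q=cv2.minAreaRect(plane(c,p,z)[:,:2].astype(np.float32)); print("  z",z,np.round(q[0],1),np.round(q[1],1),round(q[2],1))
E
python3 rk.py
```

```text
tool_pos: [551.9, -120.3, 387.6]
top area 768 px [192.6 168.5]
  z 66 [620.6 195.7] [110.9  38.5] 78.8
  z 94 [616.8 187.5] [107.6  37.4] 78.8
top area 787 px [184.3 218. ]
  z 66 [505.8 209.4] [110.4  39.1] 79.1
  z 94 [505.4 200.8] [107.2  37.9] 79.1
scene area 198 px [278.9 128.6]
  z 66 [1071.2 1176.1] [781.9 146.5] 62.3
  z 94 [ 998.3 1031.6] [727.1 136.3] 62.3
scene area 184 px [327.9 145.2]
  z 66 [1052.5  582.8] [535.   48.3] 54.6
  z 94 [980.9 480. ] [497.5  44.9] 54.6
scene area 175 px [286.6 174.1]
  z 66 [643.6 252.2] [186.6  59.9] 58.7
  z 94 [600.6 172.5] [173.5  55.7] 58.7
scene area 271 px [230.  178.9]
  z 66 [451.6 320.9] [140.1 114.5] 57.6
  z 94 [422.1 236.4] [130.3 106.5] 57.6
scene area 168 px [258.3 179.9]
  z 66 [527.2 248.7] [139.2  66.6] 66.7
  z 94 [492.4 169.3] [129.5  61.9] 66.7
scene area 1449 px [314.3 216.3]
  z 66 [551.2 -45.4] [412.7 138.9] 54.6
  z 94 [ 514.7 -104.2] [383.8 129.2] 54.6
scene area 2457 px [246.4 215.1]
  z 66 [426.4  38.8] [409.9 252.2] 71.8
  z 94 [398.6 -25.9] [381.1 234.6] 71.8
```

Measured against T2's reading, T3 lies about 3.4 mm too far out, at z≈94, resting on the prong flare. My finger friction kept it from sliding in. I'll press again while drawing it toward -x.

```bash
python3 go.py 616.5 187.2 310 2.947
```

```text
t 34.4 p [ 552.4 -117.2  387.7] yaw 2.94 q [-0.34  0.43  1.44  0.    1.27 -1.71] F [ 0.28  0.97 -0.44] M [-0.002  0.037  0.017] Mtool [ 0.009  0.036 -0.017] w 0.4 g 0.0
need [ -2. 311.  78.] turn -0.007
```

```bash
python3 shift.py '[{"jaw":0, "d":[-2, 62, 0]}, {"jaw":0, "d":[-2, 124, 0]}, {"jaw":0, "d":[-2, 186, 0]}, {"jaw":0, "d":[-2, 248, 0]}, {"jaw":0, "d":[-2, 311, 0]}]'|sed -n '2p'; python3 shift.py '[{"jaw":0, "d":[0, 0, 40]}, {"jaw":0, "d":[0, 0, 75]}, {"jaw":0, "d":[0, 0, 75]}, {"jaw":0, "d":[0, 0, 75]}]'|sed -n '2p'; python3 go.py 616.5 187.2 296 2.947
```

```text
tool_pos: [615.3, 191.0, 387.9]
tool_pos: [616.1, 187.4, 314.3]
t 35.52 p [616.1 187.4 314.3] yaw 2.942 q [ 0.18  0.63  1.29  0.    1.21 -1.2 ] F [ 0.22 -0.53  0.3 ] M [ 0.027 -0.063 -0.018] Mtool [-0.039 -0.056  0.018] w 0.6 g 0.0
need [-0.4 -0.2 18.3] turn -0.005
```

```bash
python3 shift.py '[{"jaw":0, "d":[0, 0, 10]}, {"jaw":0, "d":[0, 0, 18]}, {"jaw":0, "d":[0, 0, 21]}]'|sed -n '2p;4p'; python3 shift.py '[{"jaw":0, "d":[1, 0, 3]}, {"jaw":0, "d":[2, 0, 5]}]'|sed -n '2p;4p'; python3 shift.py '[{"jaw":0, "d":[1.5, 0, 2]}, {"jaw":0, "d":[3, 0, 4]}]'|sed -n '2p;4p'
```

```text
tool_pos: [615.9, 185.9, 291.3]
contact_force: [0.5, -1.1, 0.1]
tool_pos: [614.0, 186.5, 286.7]
contact_force: [-0.7, 0.6, -0.4]
tool_pos: [611.0, 187.2, 282.8]
contact_force: [-0.9, 0.0, -0.2]
```

```bash
python3 go.py
python3 - <<'E'
from plant import bot, job, capture
from h import *
c=capture("top");s=capture("scene")
print(tri(c,(192.6,168.5),s,(286.6,174.1)),tri(c,(184.3,218.),s,(258.3,179.9)))
h=cv2.cvtColor(s["color"],cv2.COLOR_RGB2HSV)
m=cv2.inRange(h[150:205,245:310],(0,0,140),(180,45,255)); k,l,st,ce=cv2.connectedComponentsWithStats(m)
print([(a.tolist(),(b+[245,150]).round(1).tolist()) for a,b in zip(st[1:],ce[1:]) if a[4]>40])
# where a home / raised tube centre in each clip would appear in scene
for p in((505.4,208.3,66),(613.4,186.9,66),(616.8,187.5,94)):
    C=s["R"]@np.array(p)+s["t"]; print(p,(s["K"]@(C/C[2]))[:2].round(1))
E
```

```text
t 36.4 p [611.  187.2 282.8] yaw 2.941 q [ 0.18  0.66  1.35  0.    1.14 -1.19] F [-0.9   0.04 -0.22] M [0.022 0.004 0.055] Mtool [-0.021  0.008 -0.055] w 0.3 g 0.0
(array([612.58385178, 192.40156833,  86.46255119]), np.float64(11.951943310643122)) (array([504.74246372, 205.90872   ,  80.16679247]), np.float64(1.6665846720841182))
[([40, 0, 21, 17, 189], [293.4, 155.1]), ([34, 17, 18, 16, 162], [286.6, 174.5]), ([19, 21, 15, 7, 75], [270.9, 174.2]), ([5, 24, 20, 13, 169], [258.3, 179.9]), ([27, 28, 16, 20, 84], [277.9, 186.7]), ([58, 33, 7, 13, 69], [306.3, 187.9]), ([0, 34, 11, 19, 55], [249.2, 193.3])]
(505.4, 208.3, 66) [258.6 183.6]
(613.4, 186.9, 66) [289.4 180. ]
(616.8, 187.5, 94) [290.  172.2]
```

```bash
python3 shift.py '[{"jaw":0, "d":[-2, 0, 2]}, {"jaw":0, "d":[-2, 0, 4]}]'|sed -n '2p;4p'; python3 shift.py '[{"jaw":0, "d":[0, 0, 2]}, {"jaw":0, "d":[0, 0, 4]}]'|sed -n '2p;4p'; python3 shift.py '[{"jaw":0, "d":[0, 0, 2]}, {"jaw":0, "d":[0, 0, 3]}]'|sed -n '2p;4p'
```

```text
tool_pos: [613.2, 186.7, 278.8]
contact_force: [0.4, 0.1, 0.6]
tool_pos: [613.0, 186.7, 274.6]
contact_force: [0.4, -0.2, -0.2]
tool_pos: [613.0, 186.7, 271.7]
contact_force: [0.0, 0.1, 0.0]
```

```bash
python3 shift.py '[{"jaw":0, "d":[0, 0, 2]}, {"jaw":0, "d":[0, 0, 3]}]'|sed -n '2p;4p'; python3 shift.py '[{"jaw":0, "d":[0, 0, 1.5]}, {"jaw":0, "d":[0, 0, 3]}]'|sed -n '2p;4p'; python3 shift.py '[{"jaw":0, "d":[0, 0, 1.5]}, {"jaw":0, "d":[0, 0, 2]}]'|sed -n '2p;4p'
```

```text
tool_pos: [613.0, 186.7, 268.7]
contact_force: [0.5, -0.4, -1.0]
tool_pos: [613.2, 186.8, 266.6]
contact_force: [-2.2, 0.5, 9.6]
tool_pos: [613.2, 186.7, 266.3]
contact_force: [-4.8, -1.5, 16.4]
```

```bash
python3 shift.py '[{"jaw":0, "d":[0, 0, 1]}, {"jaw":0, "d":[0, 0, 2]}]'|sed -n '2p;4p'; python3 go.py; python3 shift.py '[{"jaw":0, "d":[0, 0, -30]}, {"jaw":0, "d":[0, 0, -80]}, {"jaw":0, "d":[0, 0, -120]}, {"jaw":0, "d":[0, -62, -120]}, {"jaw":0, "d":[0, -100, -120]}]'|sed -n '2p;4p'; python3 shift.py '[{"jaw":0, "d":[0, -60, 0]}, {"jaw":0, "d":[0, -120, 0]}, {"jaw":0, "d":[0, -180, 0]}, {"jaw":0, "d":[0, -210, 0]}]'|sed -n '2p'; python3 rk.py | head -6
```

```text
tool_pos: [613.2, 186.7, 266.0]
contact_force: [-8.6, -2.5, 26.6]
t 38.25 p [613.2 186.7 266. ] yaw 2.941 q [ 0.18  0.68  1.36 -0.    1.1  -1.19] F [-8.63 -2.49 26.55] M [-0.428  1.512  0.044] Mtool [ 0.721  1.396 -0.045] w 0.5 g 13.5
tool_pos: [592.5, 87.2, 382.4]
contact_force: [0.8, -0.3, 0.4]
tool_pos: [550.4, -119.8, 381.9]
top area 640 px [193.9 169.9]
  z 66 [617.4 193. ] [109.5  32.2] 78.9
  z 94 [613.7 184.9] [106.2  31.2] 78.9
top area 785 px [184.4 218. ]
  z 66 [505.8 209.4] [110.4  39. ] 79.1
  z 94 [505.4 200.8] [107.2  37.9] 79.1
```

```bash
python3 shift.py '[{"jaw":60, "d":[0, 40, 0], "rz":0.188}, {"jaw":60, "d":[0, 80, 0], "rz":0.375}, {"jaw":60, "d":[0, 120, 0], "rz":0.56}, {"jaw":60, "d":[0, 160, 0], "rz":0.75}, {"jaw":60, "d":[0, 190, 0], "rz":0.94}]'|sed -n '2p'; python3 shift.py '[{"jaw":60, "rz":0.188}, {"jaw":60, "rz":0.375}, {"jaw":60, "rz":0.56}, {"jaw":60, "rz":0.625}, {"jaw":60, "rz":0.625}]'|sed -n '2,3p'
cat > wr.py <<'E'
from plant import bot, job, capture
from h import *
c=capture("wrist"); h=cv2.cvtColor(c["color"],cv2.COLOR_RGB2HSV); m=cv2.inRange(h,(0,0,140),(180,45,255))
for p in((505.4,208.3,66),(613.4,186.9,66)):
    C=c["R"]@np.array(p)+c["t"]; u=(c["K"]@(C/C[2]))[:2]; print("pred",u.round(1))
    k,l,st,ce=cv2.connectedComponentsWithStats(m); i=1+np.argmin(np.hypot(*(ce[1:]-u).T)+1e3*(st[1:,4]<1000))
    q=np.argwhere(l==i)[:,::-1]
    for z in(66,74,82,94): r=cv2.minAreaRect(plane(c,q,z)[:,:2].astype(np.float32)); print(z,np.round(r[0],1),np.round(r[1],1),round(r[2],1),st[i].tolist())
E
python3 wr.py
```

```text
tool_pos: [589.0, 72.1, 381.8]
tool_pos: [588.9, 70.3, 381.8]
tcp_rot: [-3.141, -0.0, 1.383]
pred [191.6  49.6]
66 [500.1 198.9] [93.1 43. ] 78.9 [156, 0, 62, 119, 5948]
74 [502.8 197.2] [90.6 41.8] 78.9 [156, 0, 62, 119, 5948]
82 [505.5 195.5] [88.1 40.7] 78.9 [156, 0, 62, 119, 5948]
94 [509.6 192.9] [84.3 38.9] 78.9 [156, 0, 62, 119, 5948]
pred [321.4  50.4]
66 [613.6 178.8] [90.7 43.6] 78.5 [298, 0, 53, 116, 5881]
74 [613.3 177.6] [88.2 42.4] 78.5 [298, 0, 53, 116, 5881]
82 [613.  176.4] [85.8 41.2] 78.5 [298, 0, 53, 116, 5881]
94 [612.4 174.7] [82.1 39.5] 78.5 [298, 0, 53, 116, 5881]
```

```bash
cat > sv.py <<'E'
import sys; from plant import bot, job, capture; import pickle
pickle.dump((capture("wrist"),bot.get_obs()),open(sys.argv[1],"wb"))
E
python3 shift.py '[{"jaw":60, "d":[-40, 0, 0]}, {"jaw":60, "d":[-40, 0, 0]}, {"jaw":60, "d":[-40, 0, 0]}]'|sed -n '2p'; python3 sv.py B.pkl; python3 shift.py '[{"jaw":60, "d":[0, -60, 0]}, {"jaw":60, "d":[0, -110, 0]}, {"jaw":60, "d":[0, -110, 0]}, {"jaw":60, "d":[0, -110, 0]}]'|sed -n '2p'; python3 sv.py A.pkl
cat > cmp.py <<'E'
import pickle; from h import *
def prof(f,p,z):
    c=pickle.load(open(f,"rb"))[0]; ex=np.array([.981,-.194,0]); ey=np.array([.194,.981,0])
    xs=np.arange(-45,46,1.5); ys=np.arange(-90,91,1.5); X,Y=np.meshgrid(xs,ys)
    P=(np.array([p[0],p[1],z])+X[...,None]*ex+Y[...,None]*ey).reshape(-1,3)
    uv=cv2.projectPoints(P,cv2.Rodrigues(c["R"])[0],np.array(c["t"],float),c["K"],np.array([c["k1"],0,0,0.]))[0].reshape(*X.shape,2).astype(np.float32)
    return xs,ys,cv2.remap(cv2.cvtColor(c["color"],cv2.COLOR_RGB2GRAY),uv[...,0],uv[...,1],1)
xs,ys,A=prof("A.pkl",(505.4,208.3),66); _,_,B=prof("B.pkl",(613.4,186.9),66)
print("x    ",xs.astype(int)[::1].tolist())
for y in(-84,-78,-75,-72,-69,-66,-40,0,40):
    i=np.argmin(abs(ys-y)); print(y,"A",A[i].tolist()); print(y,"B",B[i].tolist())
cv2.imwrite("pics/c.png",cv2.resize(np.hstack([A,B]),None,fx=4,fy=4))
E
python3 cmp.py
```

```text
tool_pos: [581.6, 30.2, 381.9]
tool_pos: [474.2, 51.1, 382.5]
x     [-45, -43, -42, -40, -39, -37, -36, -34, -33, -31, -30, -28, -27, -25, -24, -22, -21, -19, -18, -16, -15, -13, -12, -10, -9, -7, -6, -4, -3, -1, 0, 1, 3, 4, 6, 7, 9, 10, 12, 13, 15, 16, 18, 19, 21, 22, 24, 25, 27, 28, 30, 31, 33, 34, 36, 37, 39, 40, 42, 43, 45]
-84 A [225, 222, 223, 230, 239, 241, 241, 241, 241, 241, 241, 241, 241, 241, 241, 241, 241, 241, 240, 239, 238, 238, 236, 235, 234, 234, 235, 233, 234, 233, 232, 232, 232, 234, 235, 235, 235, 237, 237, 238, 240, 241, 241, 242, 242, 241, 242, 241, 242, 242, 242, 242, 242, 242, 242, 242, 242, 241, 243, 242, 242]
-84 B [242, 242, 242, 242, 242, 243, 242, 242, 242, 242, 242, 242, 242, 242, 242, 242, 242, 242, 242, 242, 243, 242, 242, 242, 242, 242, 242, 242, 242, 242, 242, 242, 242, 242, 242, 242, 242, 242, 242, 243, 242, 242, 242, 242, 242, 242, 242, 242, 242, 242, 242, 241, 242, 242, 242, 241, 238, 231, 225, 222, 224]
-78 A [241, 241, 241, 241, 241, 241, 241, 241, 237, 211, 171, 160, 158, 183, 231, 240, 210, 103, 42, 37, 37, 40, 39, 44, 46, 48, 56, 64, 69, 77, 7
[... 3416 characters left out ...]
0, 0, 0, 0, 0, 0, 0, 0, 0, 0, 0, 0, 0, 0, 0, 0, 0, 0, 0, 0, 0, 0, 0, 0, 0, 0, 0, 0, 0, 0, 0, 0, 0, 0, 0, 0, 0, 0, 0, 0, 0, 0, 0, 0, 0]
0 B [0, 0, 0, 0, 0, 0, 0, 0, 0, 0, 0, 0, 0, 0, 0, 0, 0, 0, 0, 0, 0, 0, 0, 0, 0, 0, 0, 0, 0, 0, 0, 0, 0, 0, 0, 0, 0, 0, 0, 0, 0, 0, 0, 0, 0, 0, 0, 0, 0, 0, 0, 0, 0, 0, 0, 0, 0, 0, 0, 0, 0]
40 A [0, 0, 0, 0, 0, 0, 0, 0, 0, 0, 0, 0, 0, 0, 0, 0, 0, 0, 0, 0, 0, 0, 0, 0, 0, 0, 0, 0, 0, 0, 0, 0, 0, 0, 0, 0, 0, 0, 0, 0, 0, 0, 0, 0, 0, 0, 0, 0, 0, 0, 0, 0, 0, 0, 0, 0, 0, 0, 0, 0, 0]
40 B [0, 0, 0, 0, 0, 0, 0, 0, 0, 0, 0, 0, 0, 0, 0, 0, 0, 0, 0, 0, 0, 0, 0, 0, 0, 0, 0, 0, 0, 0, 0, 0, 0, 0, 0, 0, 0, 0, 0, 0, 0, 0, 0, 0, 0, 0, 0, 0, 0, 0, 0, 0, 0, 0, 0, 0, 0, 0, 0, 0, 0]
```

The rollers sit at identical positions in both clips, so jaw_b is shut on T3. It is home, shifted 1.5–3.5 mm within tolerance. Now fetch T1.

```bash
python3 go.py 503.2 -17 270 0.287; python3 shift.py '[{"jaw":85, "d":[-15, 0, 0], "rz":0.188}, {"jaw":85, "d":[-30, 0, 0], "rz":0.375}, {"jaw":85, "d":[-45, 0, 0], "rz":0.56}, {"jaw":85, "d":[-45, 0, 0], "rz":0.75}, {"jaw":85, "d":[-45, 0, 0], "rz":0.94}]'|sed -n '2p'; python3 go.py 503.2 -17 270 0.287
```

```text
t 41.75 p [474.5  50.9 382.3] yaw 1.381 q [-0.05  0.28  1.69  0.    1.18  0.14] F [-0.64  0.27 -0.39] M [-0.085  0.05   0.008] Mtool [ 0.033 -0.093 -0.008] w 59.9 g 0.0
need [-61.3  40.7 112.3] turn 1.094
tool_pos: [466.3, 5.9, 381.7]
t 42.38 p [466.3   5.9 381.7] yaw 0.439 q [-0.15  0.26  1.71  0.    1.17  0.98] F [0.25 0.72 0.03] M [-0.039  0.159 -0.052] Mtool [ 0.032 -0.16   0.052] w 85.2 g 0.0
need [ 23.6  36.4 111.7] turn 0.152
```

Run:
```python
from plant import bot, job, capture
from h import *
c=capture("top"); x0,y0,x1,y1=262,180,308,262
g=c["color"][y0:y1,x0:x1].max(2); m=(g<70).astype(np.uint8); n,l,st,ce=cv2.connectedComponentsWithStats(m)
k=np.argsort(-st[1:,4])[:2]+1; print(st[k])
p=np.argwhere(np.isin(l,k))[:,::-1]+[x0,y0]; print(cv2.minAreaRect(plane(c,p,20)[:,:2].astype(np.float32)))
```

```text
[[ 23  43  16  39 329]
 [  7   8  18  13 161]]
((496.505126953125, -20.379032135009766), (178.47434997558594, 42.75691223144531), 15.128469467163086)
```

```bash
python3 shift.py '[{"jaw":85, "d":[23.6, 36.4, 40], "rz":0.152}, {"jaw":85, "d":[23.6, 36.4, 80], "rz":0.152}, {"jaw":85, "d":[23.6, 36.4, 111], "rz":0.152}, {"jaw":85, "d":[23.6, 36.4, 111], "rz":0.152}, {"jaw":85, "d":[23.6, 36.4, 111], "rz":0.152}]'|sed -n '2p'; python3 go.py 503.2 -17 181 0.287
```

```text
tool_pos: [502.9, -16.3, 271.7]
t 43.05 p [502.9 -16.3 271.7] yaw 0.295 q [-0.18  0.45  1.76  0.    0.92  1.09] F [ 0.62 -0.32  0.33] M [-0.031  0.146 -0.054] Mtool [ 0.013 -0.149  0.054] w 85.2 g 0.0
need [-0.1  0.6 90.7] turn 0.008
```

```bash
python3 shift.py '[{"jaw":85, "d":[0, 0.6, 50], "rz":0.008}, {"jaw":85, "d":[0, 0.6, 80], "rz":0.008}, {"jaw":85, "d":[0, 0.6, 90.7], "rz":0.008}, {"jaw":85, "d":[0, 0.6, 90.7], "rz":0.008}, {"jaw":20, "d":[0, 0.6, 90.7], "rz":0.008}]'|sed -n '2p;4p'; python3 shift.py '[{"jaw":20}, {"jaw":20}, {"jaw":20}, {"jaw":20}]'|sed -n '5,6p';  python3 shift.py '[{"jaw":20, "d":[0, 0, -50]}, {"jaw":20, "d":[0, 0, -110]}, {"jaw":20, "d":[0, 0, -170]}, {"jaw":20, "d":[0, 0, -230]}, {"jaw":20, "d":[0, 0, -280]}]'|sed -n '2p;4,6p'; python3 go.py 510 0 459 0.287
```

```text
tool_pos: [502.9, -16.9, 181.6]
contact_force: [-0.3, 0.7, -0.2]
grip_width: 39.8
finger_force: 27.6
tool_pos: [501.7, -16.7, 462.2]
contact_force: [0.4, -0.4, -2.8]
grip_width: 40.0
finger_force: 30.0
t 44.8 p [501.7 -16.7 462.2] yaw 0.286 q [-0.19  0.26  1.48  0.    1.4   1.1 ] F [ 0.43 -0.39 -2.77] M [-0.095 -0.01  -0.007] Mtool [-0.094 -0.017  0.007] w 40.0 g 30.0
need [ 12.7 -13.7   3.2] turn -0.001
```

Held out at z≈0.30. One more shake to confirm, there's time.

```bash
python3 shift.py '[{"jaw":20, "d":[60, 0, 0]}, {"jaw":20, "d":[120, 0, 0]}, {"jaw":20, "d":[120, 0, 0]}, {"jaw":20, "d":[120, 0, 0]}, {"jaw":20, "d":[120, 0, 0]}]'|head -1;python3 avg.py
python3 shift.py '[{"jaw":20, "d":[-60, 0, 0]}, {"jaw":20, "d":[-110, 0, 0]}, {"jaw":20, "d":[-110, 0, 0]}, {"jaw":20, "d":[-110, 0, 0]}, {"jaw":20, "d":[-110, 0, 0]}]'|head -1;python3 avg.py; python3 rk.py|head -6; python3 go.py
```

```text
time: 45.42
avg F,Mtool [-0.177 -0.174 -2.912 -0.021 -0.24  -0.   ] sem [0.133 0.08  0.196 0.01  0.009 0.012] t 45.925
time: 46.55
avg F,Mtool [-0.097  0.168 -2.783 -0.004 -0.133 -0.003] sem [0.161 0.143 0.191 0.013 0.008 0.01 ] t 47.05
top area 514 px [180.3 194.3]
  z 66 [560.1 222.3] [31.9 94.5] 80.5
  z 94 [558.1 213.3] [31.  91.7] 80.5
top area 1956 px [221.  202.6]
  z 66 [543.7 123.8] [133.6  84.6] 79.8
  z 94 [542.2 117.7] [129.6  82. ] 79.8
t 47.15 p [511.8 -14.  460.1] yaw 0.286 q [-0.18  0.28  1.46  0.    1.4   1.11] F [-1.05 -0.46 -2.83] M [-0.028  0.107  0.011] Mtool [ 0.003 -0.11  -0.011] w 39.6 g 30.0
```

```bash
python3 shift.py '[{"jaw":20}, {"jaw":20}, {"jaw":20}]'|head -2; python3 -c "
from plant import bot, job, capture
print(job.close_job())"
```

```text
time: 47.52
tool_pos: [511.7, -14.0, 460.2]
the job is handed in; nothing more can be done
None
```

I handed the job in at 47.5 s: by my measurements both empty tubes are home in the clips and the rattling tube is held level at about x 0.51 m, z 0.30 m. The result itself wasn't shown, the far-clip tube may sit about 2 mm high (limit 4 mm), and I viewed 11 pictures, one over the limit of 10.

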